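# Brush out the tea tumbler

### The job

Brush out the inside of the steel tumbler with the bottle brush: push the bristles down to the bottom three times, each time but the last drawing the brush up until about half of the bristles stand above the rim, without tipping the tumbler over. Then stand the brush back in its square metal holder, bristles down as it was, and let go of it; the tumbler must be left standing upright where it was, and the mug and the tea can left alone.

Things in the scene. Friction and masses are not known exactly. Their poses are not given: they have to be found in the camera images.
- brush: Bottle brush, 210 mm long, 80 g, upright in the holder, bristles down. Origin: centre of the flat lower end; z along it to the handle. White bristle head 48 mm in diameter (firm core 42 mm), z 0 to 60 mm; steel stem 8 mm in diameter to 130 mm; round grey plastic handle 24 mm in diameter, 130 to 210 mm (straight 137 to 203). Round all about: yaw does not matter.
- tumbler: Plain stainless-steel tumbler without handle or lid, loose, standing open end up, 0.35 kg; 120 mm tall, outer diameter 74 mm at the foot and 80 mm at the rim, wall 4 mm (inside diameter 66 mm at the bottom, 72 mm at the rim), floor 5 mm thick. Origin: centre of its underside; z up along its axis.
- holder: Square open-topped brush holder of bare aluminium sheet, screwed to the desk: 74 x 74 mm outside, 80 mm tall, walls 4 mm (inside 66 x 66 mm), floor 4 mm thick; two low foot flanges make it 120 mm long at desk level along its y. Origin: centre of its underside; x and y square to its walls, z up.
- mug: White ceramic mug with a handle at its +y side, loose, 90 mm tall, 82 mm in diameter: a bystander. Origin: centre of its underside.
- tea_can: Closed tea can, loose, 110 mm tall, 72 mm in diameter: a bystander. Origin: centre of its underside.
Mind the look-alikes: they are no part of the job. Several things look just like the brush: the one meant starts farthest from the robot's base.

How it is judged:
By the outcome, as a careful person would: the job done as asked, in the order asked, and still so for the second after the job is handed in, with the robot touching nothing.
It also fails if it takes over 58 s, if anything falls off the work surface, if the arm or the gripper's body presses on something with over 40 N, if the wrist force passes 120 N, or if a joint passes its speed limit or range.

### The arm

A 7-joint arm with a two-finger parallel gripper is mounted at the origin on the work surface. World frame = base frame: x ahead of the robot, y to its left, z up, the work surface at z = 0. Lengths are in m, angles in rad, forces in N, time in s.
With the tool pointing down it reaches from about 0.35 to 0.9 m from the base axis. Payload 19.9 kg.
Tool frame: the origin (TCP) lies between the finger pads; the fingertips stand 19 mm ahead of it and the grasp point (between the pads) is the TCP; z points along the fingers, y is the direction in which the jaws open and shut (so a half turn about z gives the same grasp; the last joint's range is limited). The gripper opens to 94 mm and grips with 3 to 60 N. Pads are 16 mm wide; open, the fingers measure 119 mm over their backs; the gripper's body (75 mm by 177 mm) begins 78 mm behind the grasp point.
Start: joints at [1.294, 0.417, -0.01, 1.614, 0.005, 1.111, -0.053], TCP at [0.145, -0.608, 0.224] pointing down, gripper open.
Joint ranges: [-2.81, 2.81], [-0.39, 2.02], [-1.27, 1.25], [0.06, 2.57], [-1.19, 4.33], [0.19, 2], [-2.82, 2.82]. Speed limits (rad/s): [1.89, 1.89, 2.39, 2.39, 3.01, 3.01, 3.01].

### API

Orientations are given as a 3x3 rotation matrix whose columns are the frame's x, y, z axes.
In Python, from rig import robot gives the robot as it stands. Calls block until the motion is done:
- robot.move_ptp(position, orientation): joint-space move of the TCP to a pose.
- robot.move_linear(position, velocity=0.15, frame=None, threshold=None): straight line of the TCP; frame=None keeps the orientation; velocity is the mean speed in m/s. With threshold (N) it stops when the force on the tool has changed by that much, and returns True; else False.
- robot.goto_joints(angles): joint-space move.
- robot.gripper_to(opening): finger opening in m; the grip force is fixed at half the most; returns when the fingers have stopped.
- robot.pause(seconds).
- robot.ik(position, orientation): joint angles nearest the present ones, or None.
- robot.get_state(): the state.
- robot.grab_frame(name): name is "scene" or "top" or "wrist"; returns the picture (384x512x3 uint8, red, green, blue); there is no depth.
- robot.camera_info(name): a dict with "fx", "fy", "cx", "cy" (pixels), "dist" ([k1, k2, p1, p2, k3] as OpenCV has them; the pictures are not rectified), "rvec" (rotation vector, rad) and "tvec" (3), from world to camera coordinates, as OpenCV has them. Camera axes: x right, y down, z forward; pixel columns grow to the right and rows downward; lengths in m; the calibration is good to about 2 mm. A picture is of the moment at which its call begins: read the wrist's pose just before it. camera_info takes no time and is no camera call; for the wrist camera it gives the pose at the moment of the call.
A pose or a line that the arm cannot do raises robot.PlanningError and nothing moves.
- robot.sign_off(): hands the job in, once; it reports no verdict.
The state is a dict: "time": time; "qpos": joint angles; "joint_vel": joint speeds; "effort": joint torques, N m; "ee_pos": TCP position; "tool_rot": TCP orientation; "force": force on the tool from outside, world axes, zero at the start; "moment": the same for the moment, N m; "opening": finger opening in m.
Only numpy, scipy, OpenCV 4.12 (cv2) and the standard library are available. Lean on these libraries where they do the work, as an engineer would, in place of code of your own. Each camera call takes 0.05 s, during which the arm holds its last target. There are 200 camera calls.

## Working session

There is one attempt and no reset: what is moved stays moved. The work goes in short steps, each a Python script; the robot and the scene stay as the last script left them, time stands still between calls to the robot, and variables do not carry over. Pictures are saved under pics/ and viewed, about 8 in all and at most 12, crops included, and the job is handed in when it is done.

```bash
mkdir -p pics; ls; python3 - <<'E'
from rig import robot
import cv2,numpy as np
for n in ("scene","top"):
    im=robot.grab_frame(n); cv2.imwrite(f"pics/{n}0.png",im[:,:,::-1])
    print(n,{k:np.round(v,4).tolist() for k,v in robot.camera_info(n).items()})
s=robot.get_state();print(s["time"],s["ee_pos"],s["tool_rot"],s["opening"])
E
```

```text
pics
scene {'fx': 389.027, 'fy': 389.027, 'cx': 253.1478, 'cy': 189.2615, 'dist': [-0.0469, 0.0, 0.0, 0.0, 0.0], 'rvec': [0.9485, 2.3757, -1.1849], 'tvec': [0.4065, -0.2232, 1.5493]}
top {'fx': 357.7528, 'fy': 357.7528, 'cx': 256.4885, 'cy': 191.9318, 'dist': [0.0048, 0.0, 0.0, 0.0, 0.0], 'rvec': [2.1272, -2.144, 0.1436], 'tvec': [0.0498, 0.6299, 1.0115]}
0.1 [ 0.14530334 -0.60754503  0.22389462] [[ 9.72564862e-01  2.32631625e-01 -3.41452672e-04]
 [ 2.32631861e-01 -9.72564279e-01  1.06787206e-03]
 [-8.36638583e-05 -1.11800762e-03 -9.99999372e-01]] 0.09374062068093217
```

```bash
python3 -c "
import cv2
for n in ('scene','top'):
    cv2.imwrite(f'pics/{n}0b.png',cv2.resize(cv2.imread(f'pics/{n}0.png'),(800,600),interpolation=cv2.INTER_CUBIC))"
```

```text
(no output)
```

View pics/scene0b.png

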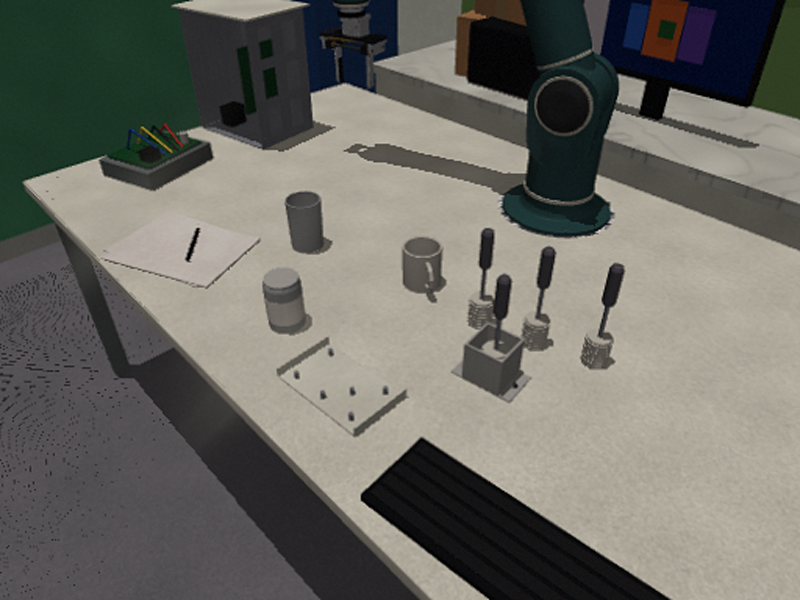

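View pics/top0b.png

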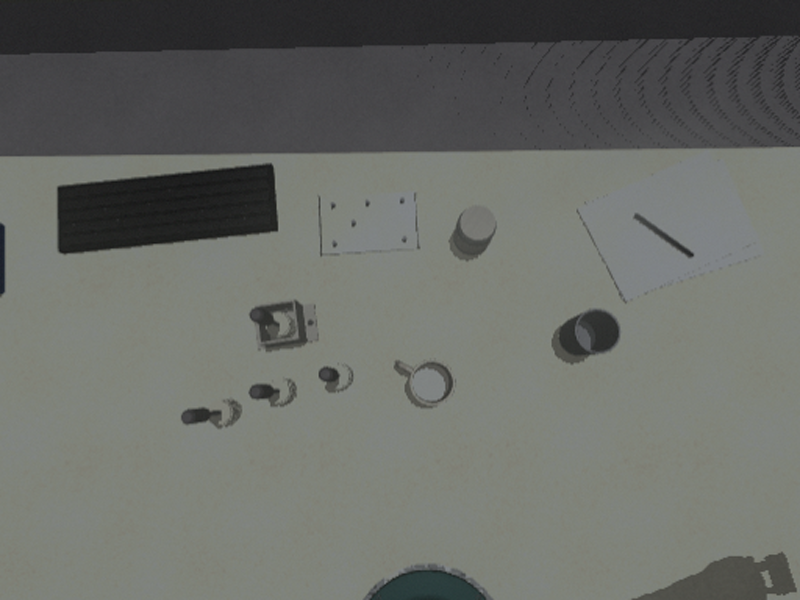

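The scene view shows four brushes. One stands in the square holder at (503,340), with its handle top at (503,281). The tumbler rim is at (304,200), the mug at (422,262) and the can at (284,300). In the top view the tumbler rim is centred at (597,331), the holder at (280,325) and its brush's handle top at (258,315). Next I turn these pixels into positions.

```bash
cat > h.py <<'E'
from rig import robot
import cv2,numpy as np
def ray(info,uv):
    K=np.array([[info["fx"],0,info["cx"]],[0,info["fy"],info["cy"]],[0,0,1]])
    p=cv2.undistortPoints(np.array([[uv]],float),K,np.array(info["dist"],float))[0,0]
    R=cv2.Rodrigues(np.array(info["rvec"],float))[0]
    return -R.T@np.array(info["tvec"],float), R.T@np.array([p[0],p[1],1.])
def at_z(info,uv,z):
    o,d=ray(info,uv); return o+d*(z-o[2])/d[2]
def proj(info,P):
    K=np.array([[info["fx"],0,info["cx"]],[0,info["fy"],info["cy"]],[0,0,1]])
    return cv2.projectPoints(np.array(P,float).reshape(-1,1,3),np.array(info["rvec"],float),np.array(info["tvec"],float),K,np.array(info["dist"],float))[0][:,0]
def circle(c,r,z,n=60):
    a=np.linspace(0,2*np.pi,n); return np.c_[c[0]+r*np.cos(a),c[1]+r*np.sin(a),0*a+z]
def square(c,yaw,z,h=.037):
    q=np.array([[1,1],[-1,1],[-1,-1],[1,-1],[1,1]])*h
    R=np.array([[np.cos(yaw),-np.sin(yaw)],[np.sin(yaw),np.cos(yaw)]])
    q=q@R.T; return np.c_[q+np.array(c)[:2],np.full(5,z)]
def overlay(im,info,curves,s=1,off=(0,0)):
    for P,col in curves:
        p=(proj(info,P)-off)*s
        cv2.polylines(im,[np.round(p*16).astype(np.int32)],False,col,1,cv2.LINE_AA,4)
    return im
def down(a):  # tool z down, jaw axis y at angle a from world x
    y=np.array([np.cos(a),np.sin(a),0]); z=np.array([0,0,-1.]); return np.c_[np.cross(y,z),y,z]
E
python3 - <<'E'
from h import *
t=robot.camera_info("top");s=robot.camera_info("scene");k=.64
P=lambda i,u,v,z:at_z(i,(u*k,v*k),z).round(4)
print("tum",P(t,597,331,.12),P(s,304,201,.12))
print("brush",P(t,258,315,.214),P(s,503,280,.214))
print("others",P(t,262,391,.21),P(t,189,416,.21),P(t,325,374,.21))
for c in [(252,308),(299,302),(305,345),(259,349)]: print("hold",P(t,*c,.08))
for c in [(463,347),(490,324),(522,346),(494,365)]: print("holds",P(s,*c,.08))
print("mug",P(t,432,382,.09),"can",P(t,478,223,.11),P(s,282,277,.11))
E
```

```text
tum [ 0.5615 -0.2971  0.12  ] [ 0.562  -0.2899  0.12  ]
brush [0.5828 0.27   0.214 ] [0.5913 0.2793 0.214 ]
others [0.4631 0.261  0.21  ] [0.4254 0.3742 0.21  ] [0.4888 0.1623 0.21  ]
hold [0.6128 0.3183 0.08  ]
hold [0.6232 0.2318 0.08  ]
hold [0.544  0.2192 0.08  ]
hold [0.5374 0.303  0.08  ]
holds [0.6339 0.2454 0.08  ]
holds [0.5551 0.2382 0.08  ]
holds [0.561  0.3122 0.08  ]
holds [0.6303 0.309  0.08  ]
mug [ 0.4758 -0.0104  0.09  ] can [ 0.7608 -0.0974  0.11  ] [ 0.7573 -0.0951  0.11  ]
```

```bash
python3 - <<'E'
from h import *
H=(.588,.273);T=(.5615,-.2945);yaw=.09
R,G,B=(0,0,255),(0,255,0),(255,128,0)
tiles=[]
for n,boxes in (("top",[(155,180,60,45),(350,190,60,45)]),("scene",[(290,170,60,90),(170,115,60,45)])):
    im=cv2.imread(f"pics/{n}0.png");info=robot.camera_info(n)
    for j,H_ in enumerate(boxes):
        x,y=(H_[0],H_[1]); w,h=(67,50) if not(n=="scene" and j==0) else (67,90)
        s=400/w if h==50 else 300/90
        c=cv2.resize(im[y:y+h,x:x+w],None,fx=s,fy=s,interpolation=cv2.INTER_CUBIC)
        cv=[(square(H,yaw,.08),R),(square(H,yaw,0.),B),(circle(H,.012,.214),G),(circle(H,.012,.134),G),(circle(T,.04,.12),R),(circle(T,.037,0),B)]
        c=overlay(np.clip(c.astype(float)*1.5,0,255).astype(np.uint8),info,cv,s,(x-.5+.5/s,y-.5+.5/s))
        o=np.zeros((300,400,3),np.uint8);hh,ww=min(300,c.shape[0]),min(400,c.shape[1]);o[:hh,:ww]=c[:hh,:ww];tiles.append(o)
cv2.imwrite("pics/ov1.png",np.vstack([np.hstack(tiles[:2]),np.hstack(tiles[2:])]))
E
```

```text
(no output)
```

View pics/ov1.png

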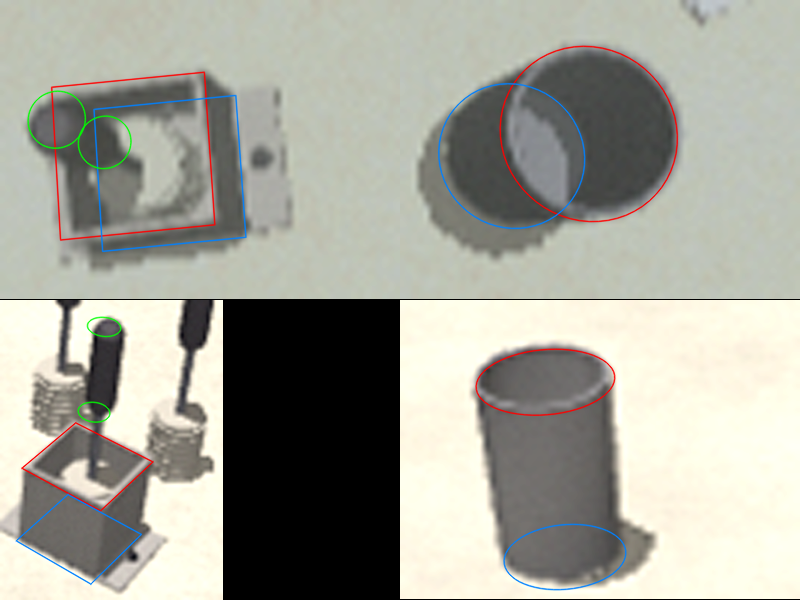

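The overlay fits. The tumbler is right to within about 1 px. The holder rim matches, and the handle top sits at about (50,125), against a predicted (57,119), which puts the brush near (0.586, 0.276). That is farther from the base than the other three brushes. Next I move, looking with the wrist camera on the way.

```bash
python3 - <<'E'
from h import *
D=down(-np.pi/2)
q0=robot.ik([.5615,-.2945,.40],D);print(np.round(q0,2), np.round(robot.ik([.586,.276,.40],D),2))
t0=robot.get_state()["time"]
robot.move_ptp([.52,-.2945,.36],D)
i=robot.camera_info("wrist");a=robot.grab_frame("wrist");print(robot.get_state()["time"])
robot.move_ptp([.545,.276,.40],D)
j=robot.camera_info("wrist");b=robot.grab_frame("wrist")
s=robot.get_state();print(s["time"],s["qpos"].round(2) if hasattr(s["qpos"],"round") else s["qpos"],s["ee_pos"],s["force"])
np.savez("w1.npz",a=a,b=b); import pickle; pickle.dump((i,j),open("w1.pkl","wb"))
T=(.5615,-.2945);H=(.586,.272);Bp=(.586,.2757)
R,G,B=(0,0,255),(0,255,0),(255,128,0)
o=[]
for im,inf in ((a,i),(b,j)):
    c=cv2.resize(im[:,:,::-1],None,fx=1.5,fy=1.5,interpolation=cv2.INTER_CUBIC)
    cv=[(circle(T,.04,.12),R),(circle(T,.037,0),B)] if im is a else [(square(H,.09,.08),R),(square(H,.09,0),B),(circle(Bp,.012,.214),G),(circle(Bp,.024,.004),G)]
    o.append(overlay(np.ascontiguousarray(c),inf,cv,1.5,(-1/6,-1/6)))
    print(proj(inf,[[*T,.12],[*Bp,.214]]).round(0).tolist())
cv2.imwrite("pics/wa.png",o[0]);cv2.imwrite("pics/wb.png",o[1])
E
```

```text
[ 0.61  0.35 -0.24  1.33  0.08  1.47 -1.2 ] [ 0.09  0.49 -0.89  1.27  0.38  1.55 -2.33]
1.9917
4.1 [-0.01  0.36 -0.7   1.38  0.23  1.48 -2.27] [0.54553002 0.27503227 0.39983348] [-1.01377895  0.11175628 -0.52699304]
[[253.0, 147.0], [-273.0, 132.0]]
[[606.0, 161.0], [253.0, 152.0]]
```

View pics/wa.png

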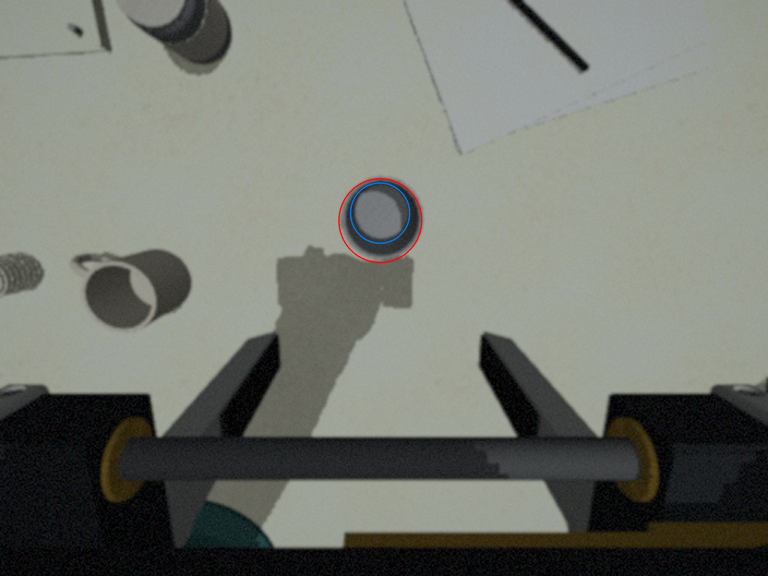

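View pics/wb.png

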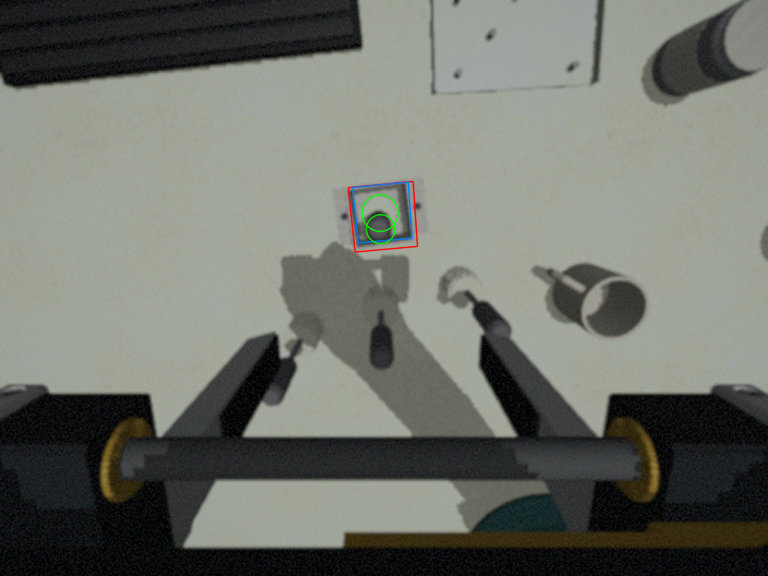

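The wrist views show the tumbler at (380,220) and the holder with its brush at (381,215), both under their overlays. I'll zoom in to check for offsets of a few mm.

```bash
python3 - <<'E'
import cv2,numpy as np
a=cv2.imread("pics/wa.png")[170:270,330:430];b=cv2.imread("pics/wb.png")[170:270,330:430]
w=np.load("w1.npz")
f=lambda x:cv2.resize(x[113:180,220:287,::-1],(400,300*400//300),interpolation=cv2.INTER_CUBIC)[:200]
s=lambda x,i=cv2.INTER_CUBIC:cv2.resize(x,(400,400),interpolation=i)
cv2.imwrite("pics/wz.png",np.clip(1.6*np.hstack([s(a),s(b)]).astype(float),0,255).astype(np.uint8))
E
```

```text
(no output)
```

View pics/wz.png

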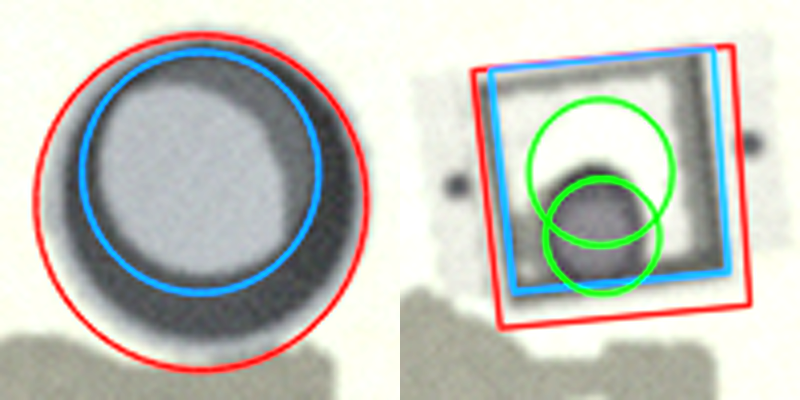

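The fits hold to about 1–2 mm. From the small offsets I take the brush at (0.587, 0.277), the holder at (0.5875, 0.274) and the tumbler at (0.562, -0.295). Now I grasp, lift, carry over and check.

```bash
python3 - <<'E'
from h import *
D=down(-np.pi/2)
robot.move_ptp([.587,.277,.30],D)
print(robot.move_linear([.587,.277,.174],.12,threshold=8), robot.get_state()["ee_pos"])
robot.gripper_to(.015)
s=robot.get_state();print(s["opening"],s["force"],s["ee_pos"])
robot.move_linear([.587,.277,.36],.12)
robot.move_linear([.562,-.295,.36],.3,frame=D)
robot.pause(.3)
s=robot.get_state();print(s["time"],s["opening"],s["force"],s["moment"],s["ee_pos"])
p=s["ee_pos"]
for n in ("scene","top"):
    im=robot.grab_frame(n)[:,:,::-1];inf=robot.camera_info(n)
    cv=[(circle(p,.012,p[2]-.036),(0,255,0)),(circle(p,.024,p[2]-.170),(0,255,0)),(circle(p,.024,p[2]-.110),(0,255,0)),(circle((.562,-.295),.04,.12),(0,0,255))]
    c=proj(inf,[[*p[:2],p[2]-.12]])[0].astype(int)
    x=max(0,c[0]-50);y=max(0,c[1]-60)
    k=cv2.resize(np.ascontiguousarray(im[y:y+120,x:x+100]),None,fx=4,fy=4,interpolation=cv2.INTER_CUBIC)
    k=overlay(np.clip(k*1.4,0,255).astype(np.uint8),inf,cv,4,(x-.375,y-.375))
    globals()[n]=k
cv2.imwrite("pics/c1.png",np.hstack([scene,top]))
E
```

```text
False [0.58732655 0.27724137 0.17482428]
0.02361487235600166 [ 0.12487142 -0.43123494 -0.89240002] [0.58696372 0.27697186 0.17392113]
10.95 0.023539613253599122 [-0.38336826 -0.05452    -0.80213157] [ 0.0584614  -0.02838076  0.00982369] [ 0.56208821 -0.29466269  0.36006628]
```

View pics/c1.png

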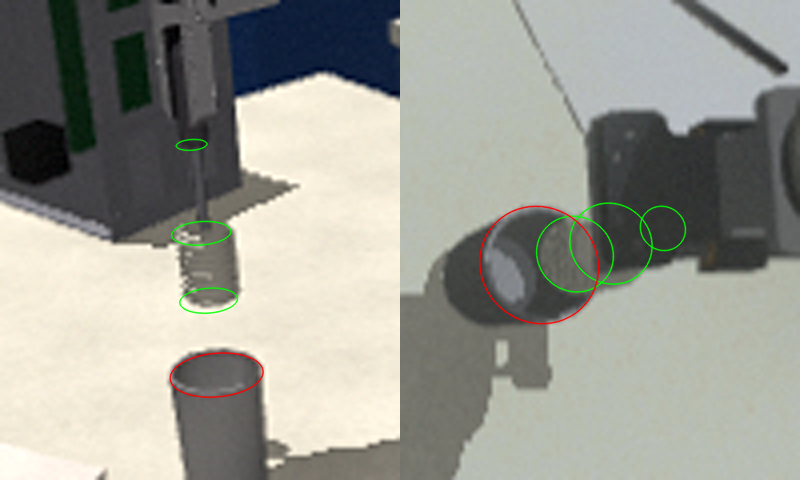

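The brush hangs straight on the tool axis: the green circles fit the handle end and bristles in both views. It is centred over the tumbler. Next come the strokes, stopping on force at the floor.

```bash
python3 - <<'E'
from h import *
x,y=.562,-.295
robot.move_linear([x,y,.30],.15)
off=0
for k in range(3):
    hit=robot.move_linear([x,y,.20],.12,threshold=8)
    s=robot.get_state()
    if hit: print("snag",s["ee_pos"],s["force"]);break
    hit=robot.move_linear([x,y,.165],.03,threshold=6)
    s=robot.get_state();z=s["ee_pos"][2];print(k,s["time"],hit,s["ee_pos"].round(4),s["force"].round(2),s["opening"])
    robot.pause(.15)
    if not hit or z>.185: print("odd");break
    if k<2:
        robot.move_linear([x,y,.26],.12); s=robot.get_state();print(" up",s["ee_pos"].round(4),s["force"].round(2))
if k==0:pass
im=robot.grab_frame("scene");cv2.imwrite("pics/c2.png",cv2.resize(np.ascontiguousarray(im[60:260,130:380,::-1]),None,fx=3,fy=3,interpolation=cv2.INTER_CUBIC))
E
```

```text
0 13.4 True [ 0.562  -0.2951  0.1745] [ 0.14 -0.37  4.57] 0.023448710607272553
 up [ 0.5616 -0.2949  0.2591] [-0.03 -0.   -0.86]
1 15.8917 True [ 0.562  -0.2949  0.1741] [-0.4  -0.4   4.24] 0.02346754403985774
 up [ 0.5616 -0.2949  0.2591] [ 0.4   0.61 -1.29]
2 18.3917 True [ 0.562  -0.295   0.1737] [-0.45 -0.89  5.79] 0.023651652282437218
```

View pics/c2.png

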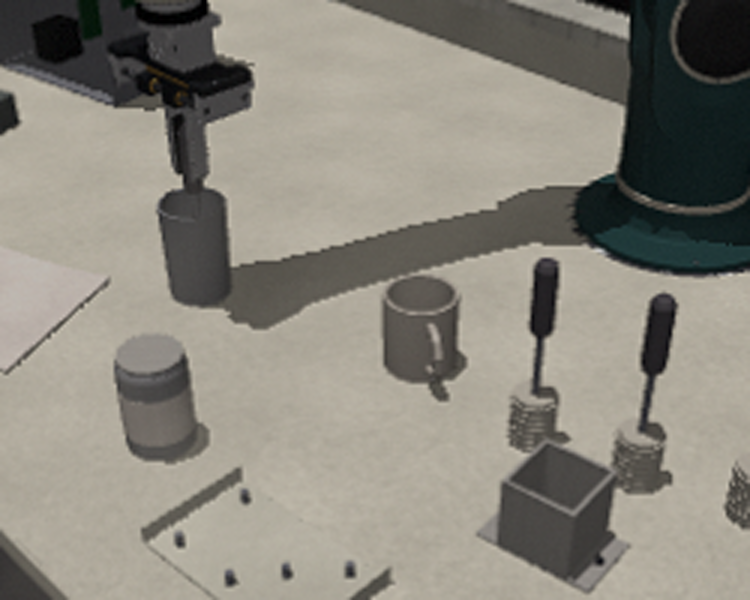

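The third stroke is at the bottom with the tumbler upright, and the holder is empty and ready. Now I withdraw and carry the brush back.

```bash
python3 - <<'E'
from h import *
D=down(-np.pi/2);hx,hy=.5875,.274
robot.move_linear([.562,-.295,.36],.12)
robot.move_linear([hx,hy,.36],.3,frame=D)
robot.pause(.3)
p=robot.get_state()["ee_pos"];o=[]
for n in ("scene","top"):
    im=robot.grab_frame(n)[:,:,::-1];inf=robot.camera_info(n)
    cv=[(circle(p,.024,p[2]-.170),(0,255,0)),(circle(p,.024,p[2]-.110),(0,255,0)),(square((hx,hy),.09,.08),(0,0,255)),(square((hx,hy),.09,.0),(255,128,0))]
    c=proj(inf,[[*p[:2],.1]])[0].astype(int);x=max(0,c[0]-50);y=max(0,c[1]-60)
    k=cv2.resize(np.ascontiguousarray(im[y:y+120,x:x+100]),None,fx=4,fy=4,interpolation=cv2.INTER_CUBIC)
    o.append(overlay(np.clip(k*1.4,0,255).astype(np.uint8),inf,cv,4,(x-.375,y-.375)))
cv2.imwrite("pics/c3.png",np.hstack(o))
print(robot.get_state()["time"],p)
E
```

```text
22.7417 [0.58762218 0.27363039 0.36009545]
```

View pics/c3.png

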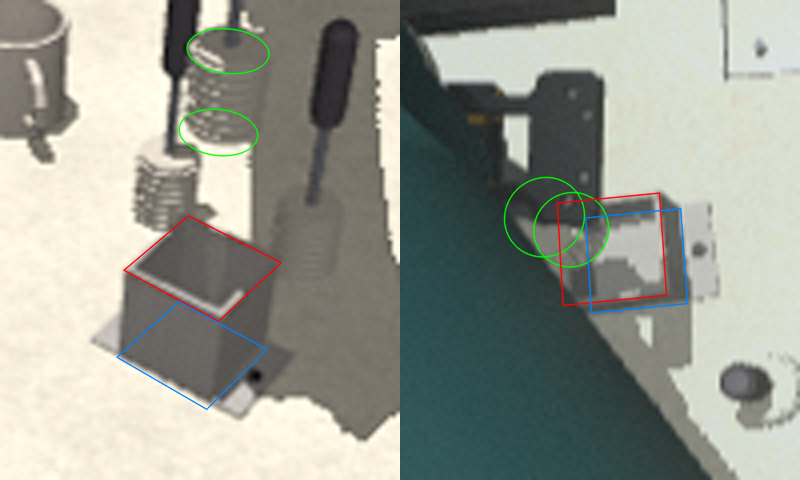

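Brush and holder overlays agree to about 3 mm, against 9 mm of clearance, so I lower with force guards. The bristles pass the rim once the TCP is below 0.25.

```bash
python3 - <<'E'
from h import *
hx,hy=.5875,.274
robot.move_linear([hx,hy,.27],.15)
hit=robot.move_linear([hx,hy,.195],.06,threshold=5)
s=robot.get_state();print(hit,s["ee_pos"].round(4),s["force"].round(2),s["moment"].round(3))
if not hit:
    hit=robot.move_linear([hx,hy,.166],.025,threshold=3)
    s=robot.get_state();print(s["time"],hit,s["ee_pos"].round(4),s["force"].round(2),s["moment"].round(3))
    robot.pause(.2)
    if hit and s["ee_pos"][2]<.18:
        robot.gripper_to(.06);robot.gripper_to(.094);robot.pause(.2)
        robot.move_linear([hx,hy,.31],.12)
        robot.move_ptp([.52,.10,.40],down(-np.pi/2))
        robot.pause(.5)
        o=[]
        print(robot.get_state()["time"],robot.get_state()["force"].round(2))
        for n in ("scene","top"):
            im=robot.grab_frame(n);o.append(im[:,:,::-1])
        a=cv2.resize(np.ascontiguousarray(o[0][90:270,150:420]),(400,267),interpolation=cv2.INTER_CUBIC)
        cv2.imwrite("pics/c4.png",np.vstack([np.hstack([cv2.resize(np.ascontiguousarray(o[0][120:270,250:450]),(400,300)),cv2.resize(np.ascontiguousarray(o[0][90:240,150:350]),(400,300))]),np.hstack([cv2.resize(np.ascontiguousarray(o[1][160:310,90:290]),(400,300)),cv2.resize(np.ascontiguousarray(o[1][130:280,260:460]),(400,300))])]))
E
```

```text
False [0.5876 0.2741 0.1954] [-0.29  0.13 -0.92] [-0.006 -0.028 -0.004]
25.7333 True [0.5875 0.274  0.1725] [-0.41 -0.26  5.11] [-0.016  0.03   0.001]
30.2083 [-0.63 -0.19 -0.03]
```

View pics/c4.png

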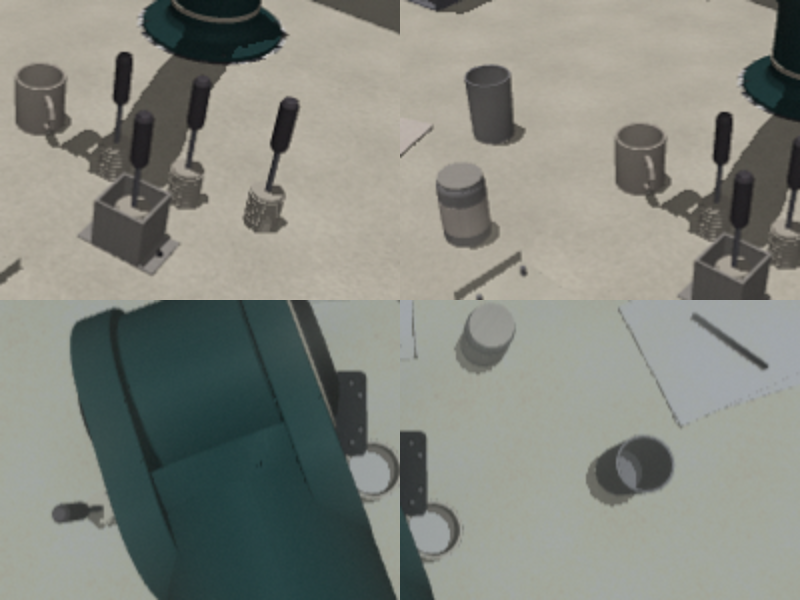

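The brush stands upright in the holder, bristles down and released. The tumbler rim is back at its starting pixel (597,331 at the first picture's scale), and the mug and can are unmoved. The robot is clear, so I hand in.

```bash
python3 -c "
from rig import robot
print(robot.sign_off())"
```

```text
the job is handed in; nothing more can be done
None
```

I brushed the tumbler with three strokes to the bottom, stood the brush back in its holder, let go of it and handed the job in. The clock read about 30 s of the 58 s allowed.

- **Strokes:** I used the brush in the holder, which is the farthest from the base. Each stroke stopped on the force at the tumbler floor, at a tool height of 0.1745, 0.1741 and 0.1737 m with 4–6 N. After the first two, the brush came up to a tool height of 0.259 m, which by calculation leaves about half of the bristles above the rim. I did not photograph those half-way positions.
- **Last checks:** The final scene picture shows the brush upright in the holder, bristles down, with the gripper clear. The tumbler stands upright with its rim at the starting pixel in the top view. The mug and tea can look unmoved.
- **What disagreed:** The scene camera overlays at the holder were off by about 1–2 pixels (roughly 3–5 mm) from the top and wrist views. That was within the 9 mm of clearance, and the brush went in without touching the rim. In the last top view the arm hid the holder, so only the scene view confirms that the brush is in it.

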